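Open the work-light case and hold its telescopic mast at full height

ROBOT

A 6-joint arm with a two-finger parallel gripper is mounted at the origin on a cart in front of the work surface, level with it; the furniture and walls round the work are solid. World frame = base frame: x ahead of the robot, y to its left, z up, the work surface at z = 0. Lengths are in m, angles in rad, forces in N, time in s.
With the tool pointing down it reaches from about 0.375 to 0.9 m from the base axis. Payload 3.1 kg.
Tool frame: the origin (TCP) lies between the finger pads; the fingertips stand robot.finger_overhang ahead of it and the grasp point (between the pads) lies 3 mm ahead of it (robot.finger_overhang is the distance from the TCP to the fingertips, in m); z points along the fingers, y is the line along which they close (so a half turn about z gives the same grasp; the last joint's range is limited). The gripper opens to 87 mm and grips with 3 to 60 N. Pads are 19 mm wide; open, the fingers measure 117 mm over their backs; the gripper's body (75 mm by 190 mm) begins 51 mm behind the grasp point.
Start: joints at [-1.51, 0.527, 1.433, -0, 1.181, -0.178], TCP at [0.148, -0.607, 0.245] pointing down, gripper open.
Joint ranges: [-3.08, 3.08], [-0.75, 2.2], [0.22, 2.44], [-1.43, 4.57], [0, 2.65], [-2.85, 2.85]. Speed limits (rad/s): [2.79, 2.79, 3.14, 3.14, 3.14, 3.14].

INTERFACE

Orientations are given as a unit quaternion [x, y, z, w].
In Python, from rig import get_obs, vision, hand_in, nets, robot gives the robot as it stands.
- The arm moves only by the tool apply_moves, never from a script. Its argument "series" is a list of rows, each an object with "offset": the shift along the world's x, y, z in cm, a list of three; "rot": the turn, a rotation vector about the world's x, y, z in degrees, a list of three. A call has 1 to 20 rows; each row is the pose to reach, as a shift and turn from the pose commanded when the call began; what a row does not reach only later rows make up. A row lasts 1/10 s, in which the tool goes at most 50 mm and 8.59 degrees, less where a joint would pass 70% of its speed; a pose out of reach is approached as far as the arm can. A call with a gripper value outside its range is refused whole. "hand" is the opening, from 0 (shut) to 1 (fully open), set as the call begins (left out, the last holds). The fingers move at their own pace and stop on an object; "newtons" is the grip in N (left out, the last holds). Time passes only in rows, so rows that repeat a pose let the fingers close. It gives the time, the measured TCP pose, the force, the opening and the grip force at its end, in the units of the state.
- get_obs(): the state, without advancing time (a new reading comes with each control period).
- vision.camera(name): name is "scene" or "top"; returns the picture (480x640x3 uint8, red, green, blue); there is no depth.
- vision.calibration(name): a dict with "K" (3x3 intrinsics, pixels), "k1" (the pictures are not rectified: a ray, as slopes to the right and down, at radius r is drawn at 1 + k1 r^2 times it, then the intrinsics apply), "R" (3x3) and "t" (3): a world point X has camera coordinates R X + t. Camera axes: x right, y down, z forward; pixel columns grow to the right and rows downward; lengths in m; the calibration is good to about 2 mm. A picture is of the moment at which its call begins. calibration takes no time and is no camera call.
- hand_in(): hands the job in; it is judged then, once.
Trained networks look in the newest picture that a camera, given by its name, has taken for a name from the list of things; names that differ only in an ending like _2 or _b are one class to them, and where a whole thing is asked for, a point or a joint stands for the part that bears it (a point fixed in the world has none). Each returns a list of dicts, best first, with "conf" (0 to 1); they miss things now and then, are a little off and sometimes report something else, mostly with a low value. They report only what shows in the picture. A call takes as long as a camera call.
- nets.search_frame(camera, query): "centre" ([x, y, z] in m, in world coordinates, good to about 4 mm: the middle of the surface that is visible of it).
- nets.spot_point(camera, query): "centre" ([x, y, z] in m, in world coordinates, good to about 4 mm: a listed point, or the origin of a listed thing).
The state is a dict: "time": time; "q": joint angles; "joint_velocities": joint speeds; "joint_torque": joint torques, N m; "position": TCP position; "tool_rot": TCP orientation; "ft_force": force on the tool from outside, world axes, zero at the start; "moment": the same for the moment, N m; "grip_width": finger opening in m; "grip_force": force on a finger pad.
Only numpy, scipy, OpenCV 4.12 (cv2) and the standard library are available. Lean on these libraries where they do the work, as an engineer would, in place of code of your own. Each camera call takes 0.05 s, during which the arm holds its last target. There are 200 camera calls.

TASK

Open the grey work-light case: lift its lid by the tab until it rests back on its stop. Then squeeze in the button on the side of the mast's grip, draw the lamp straight up past the first stop to the second one, its full height, and finish while still holding it there by the grip with the button squeezed in, so that someone else can tighten the clamp; the lid stays open and everything else on the bench stays where it lies.

Things in the scene. Friction and masses are not known exactly. Their poses are not given: they have to be found in the camera images.
- light_case: Grey plastic case fixed on the bench, 150 (x, front to back) x 240 (y) x 162 mm high with its lid shut; base 135 mm high, walls 5 mm. Origin: centre of the underside; x points from front to hinge side, z up. Latches hang undone. Inside: a telescopic mast upright in the middle, a battery (at most 84 mm high) on the -y side, a foam bed (69 mm high) on the +y side.
- lid_tab (a point): Grip point of the black lift tab in the middle of the lid's front edge. The tab is 26 mm wide (case y), 12 mm thick, stands 38 mm forward of the lid; this point is 24 mm forward of the lid, at half thickness, 148 mm above the bench when shut. Pinched across its width, it turns between the fingers as the lid swings. Frame turns with the lid.
- lid_hinge (a point): Point on the lid's hinge line at the middle of the back rim of the case, 75 mm behind the case's origin and 135 mm up; the hinge line runs along the case's y. The lid tab is 174 mm from it in front and 13 mm above it when shut.
- case_lid (a joint): Lid angle, rad: 0 shut, growing as it opens upward and back; 1.80 is its stop, leaning back past upright. The lid weighs 0.35 kg, falls shut if let go below about 1.25 and falls back onto its stop from about 1.5 on.
- lamp_head: Head of the mast: black grip block (28 x 32 x 40 mm, top 41 mm above this origin), release button on its +y side; aluminium LED bar (14 x 130 x 40 mm, along y) 48 mm in front (-x) of it, its top 25 mm below the grip's top. Origin: on the mast axis under the grip block, 112 mm above the bench with the mast down. Axes as the case's. Moving mast about 0.5 kg in all.
- mast_grip (a point): Point to grip: midway between the button's face and the other (-y) face of the grip block, 20 mm below its top; 133 mm above the bench with the mast down, 288 mm at the second stop. Across y the grip measures 40 mm over the button, 34 mm with it squeezed in. At least 25 mm is free beside it for each finger. Axes as the case's.
- release_button (a joint): Button travel, m: 0 out, 0.006 fully in. Steel, 16 (x) x 20 mm (z), on the grip's +y side, pushed toward -y; 3 N to start, 6 N fully in, so a pinch across y of 15 N or more squeezes it in. It locks the mast down until about 0.0055 in. Let out at the first stop it catches the mast there; the second stop has no catch and the mast sinks back when let go.
- mast_upper (a joint): Upper mast section drawn out of the lower, m: 0 down, 0.080 fully out, which is the first stop (lower section still down). Slides straight up. Takes about 5 N to lift.
- mast_lower (a joint): Lower mast section drawn out of the outer tube, m: 0 down, 0.075 fully out. It follows only when the upper section has reached its end; both fully out (grip raised 0.155 in all) is the second stop, an end stop. Takes about 9 N to lift with the upper section. Do not pull much more than 20 N at the end stop.
- driver_red: Red-handled screwdriver lying to the right, 209 mm long; leave alone. Origin: centre of its underside.
- driver_yellow: Yellow-handled screwdriver lying to the right, 169 mm long; leave alone. Origin: centre of its underside.
- pliers_red: Red-handled pliers lying to the left, 185 mm long; leave alone. Origin: centre of the underside.
- wrench_14: Steel spanner lying flat near the bench's front edge, 208 mm long, 11 mm high; leave alone. Origin: centre of the underside.
- chisel_19: Chisel lying at the left rear, 246 mm long; leave alone. Origin: centre of the underside.
- torch: Black torch lying at the right front, 161 mm long; leave alone. Origin: centre of the underside.
- tape_2: Small roll of black tape, 58 mm across, 19 mm high, lying in the foam bed inside the case on its +y side; leave it in there. Origin: centre of its underside.

How it is judged:
By the outcome, as a careful person would: the job done as asked, in the order asked, and still so for the second after the job is handed in, while the arm keeps its last pose, push and grip.
It also fails if it takes over 54 s, if anything falls off the work surface, if the arm or the gripper's body presses on something with over 40 N, if the wrist force passes 120 N, or if a joint passes its speed limit or range.

## Working session

There is one attempt and no reset: what is moved stays moved. The work goes in short steps, Python scripts to look and compute and a tool call to move; the robot and the scene stay as the last step left them, time stands still between calls to the robot, and variables do not carry over. Pictures are saved under pics/ and viewed, at most 10 in all, crops included, and the job is handed in when it is done.

Besides the shell and the picture viewer there is one more tool, called after "Emit:" by a JSON object that holds its "method" and its "body", one argument or row to a line. apply_moves: Moves the arm, as the interface text tells. Its arguments: {"type":"object","properties":{"series":{"type":"array"},"hand":{"type":"number"},"newtons":{"type":"number"}},"required":["series"]}

```bash
ls; mkdir -p pics; python3 - <<'E'
from rig import get_obs, vision, nets, robot
import cv2
print(get_obs(), robot.finger_overhang)
for c in("scene","top"):
    im=vision.camera(c); cv2.imwrite(f"pics/{c}0.png",im[:,:,::-1])
    for q in("light_case","lid_tab","lid_hinge"):
        for f in(nets.spot_point,nets.search_frame):
            try: print(c,q,f.__name__,f(c,q)[:2])
            except Exception as e: print(c,q,e)
E
```

```text
pics
{'time': 0.0, 'q': array([-1.50951040e+00,  5.28464413e-01,  1.43391100e+00,  3.28886465e-06,
        1.18136959e+00, -1.78541792e-01]), 'joint_velocities': array([ 0.0014143 , -0.00031803,  0.00032205, -0.00069611, -0.00055425,
       -0.00018705]), 'joint_torque': array([-3.91797971e-05, -4.40043783e+01, -1.76591849e+01,  6.34789048e-02,
        5.81862952e-02, -1.69368645e-04]), 'position': array([ 0.14842109, -0.60641733,  0.24356988]), 'tool_rot': array([ 9.92818444e-01,  1.19625993e-01,  6.45760490e-05, -1.07424110e-03]), 'ft_force': array([-0.18424088,  0.16777997, -0.28982089]), 'moment': array([-0.00301415,  0.01811878, -0.02405147]), 'grip_force': 0.0, 'grip_width': 0.0869913607442495} 0.022
scene light_case call [{'centre': [0.5498, -0.0949, -0.0011], 'conf': 0.9}]
scene light_case call [{'centre': [0.4943, -0.1328, 0.1219], 'conf': 0.94}, {'centre': [0.7338, 0.2711, 0.0122], 'conf': 0.64}]
scene lid_tab call [{'centre': [0.4621, -0.069, 0.1451], 'conf': 0.71}]
scene lid_tab call [{'centre': [0.5309, -0.1092, 0.1604], 'conf': 0.71}]
scene lid_hinge call [{'centre': [0.6277, -0.1152, 0.1358], 'conf': 0.79}]
scene lid_hinge call [{'centre': [0.5241, -0.1109, 0.1624], 'conf': 0.42}]
top light_case call [{'centre': [0.6058, -0.4169, 0.0017], 'conf': 0.24}]
top light_case call [{'centre': [0.5686, -0.0133, 0.1612], 'conf': 0.8}, {'centre': [0.5077, -0.3408, 0.0205], 'conf': 0.57}]
top lid_tab call []
top lid_tab call [{'centre': [0.5747, -0.0085, 0.1594], 'conf': 0.91}]
top lid_hinge call [{'centre': [0.6228, -0.1157, 0.138], 'conf': 0.83}]
top lid_hinge call [{'centre': [0.5742, -0.0125, 0.1614], 'conf': 0.6}]
```

View pics/scene0.png

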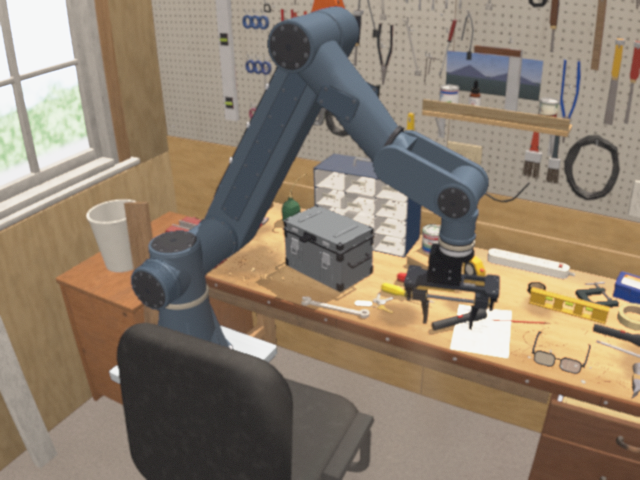

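View pics/top0.png

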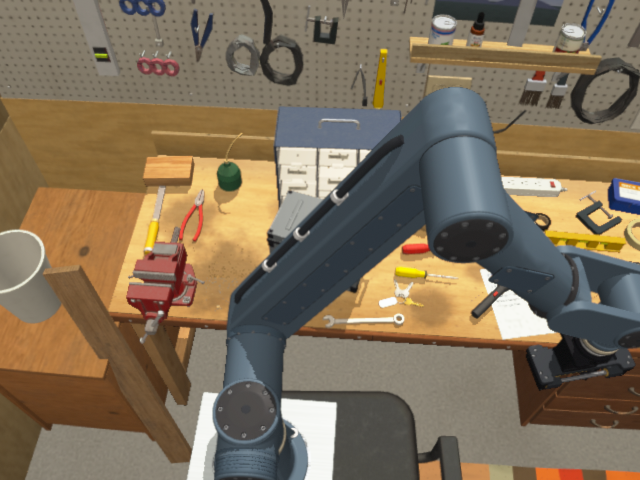

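The scene view shows the case clear of the arm at about (328,247), yawed. In the top view the arm hides most of it, leaving only its left end at (290,220). I'll refine its pose with a wireframe overlay.

```bash
cat > h.py <<'E'
import numpy as np, cv2
from rig import vision
def proj(c,X):
    C=vision.calibration(c); P=np.atleast_2d(X)@np.array(C["R"]).T+np.array(C["t"])
    s=P[:,:2]/P[:,2:]; s=s*(1+C["k1"]*(s**2).sum(1,keepdims=True))
    K=np.array(C["K"]); return s@K[:2,:2].T+K[:2,2]
def world(p,pts):
    x,y,a=p; c,s=np.cos(a),np.sin(a); pts=np.atleast_2d(pts)
    return pts@np.array([[c,-s,0],[s,c,0],[0,0,1]]).T+[x,y,0]
def wire(p):
    a,b=.075,.12; L=[]
    for z in(0,.135,.162):
        q=[(-a,-b,z),(a,-b,z),(a,b,z),(-a,b,z)]
        L+=[(q[i],q[(i+1)%4]) for i in range(4)]
    L+=[((x,y,0),(x,y,.162)) for x in(-a,a) for y in(-b,b)]
    L+=[((-a,u,.148),(-a-.038,u,.148)) for u in(-.013,.013)]+[((-a-.038,-.013,.148),(-a-.038,.013,.148))]
    return [world(p,l) for l in L]
def draw(c,im,p,box,k,out,lines=None):
    x0,y0,x1,y1=box; v=cv2.resize(im[y0:y1,x0:x1,::-1],None,fx=k,fy=k,interpolation=cv2.INTER_CUBIC)
    w=v.copy()
    for l in (lines or wire(p)):
        q=(proj(c,l)+.5-[x0,y0])*k
        cv2.line(w,*[tuple(int(t) for t in r) for r in q],(0,0,255),1,cv2.LINE_AA)
    cv2.imwrite(out,np.hstack([v,w]))
E
python3 - <<'E'
from h import *
im=vision.camera("scene"); np.save("s0.npy",im)
draw("scene",im,(.5555,-.095,-.272),(275,200,383,295),3.7 and 3.7,"pics/s1.png")
E
```

```text
(no output)
```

View pics/s1.png

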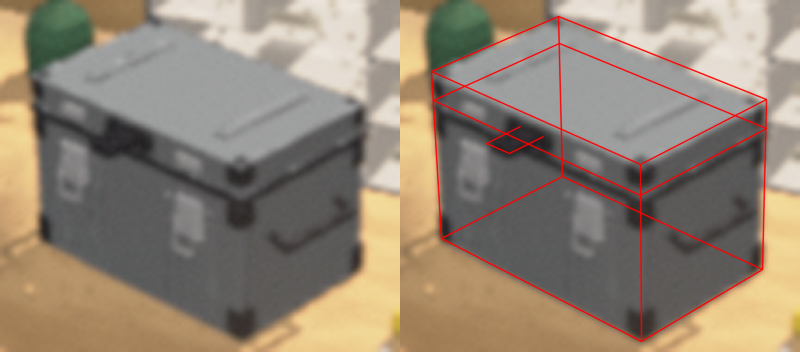

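The wireframe from the network's pose matches the case edges to within about a pixel: front right corner at crop (240,340), tab at (120,140). I'll refine it numerically and plan the tab pose.

```bash
python3 - <<'E'
from h import *
from scipy.optimize import minimize
from scipy.ndimage import map_coordinates
from scipy.spatial.transform import Rotation as R
from rig import get_obs
im=np.load("s0.npy").astype(float); 
b=cv2.GaussianBlur(im,(0,0),1.0); g=sum(np.hypot(cv2.Sobel(b[:,:,i],-1,1,0),cv2.Sobel(b[:,:,i],-1,0,1)) for i in range(3)); g=np.minimum(g,250)
idx=[8,9,10,11,0,3,12,13,14,15]
# visible: top edges, bottom front/right, verticals
def f(p,names):
    W=wire(p); s=0
    for i in names:
        t=np.linspace(.05,.95,40)[:,None]; q=proj("scene",W[i][0]*(1-t)+W[i][1]*t)
        s+=map_coordinates(g,[q[:,1],q[:,0]],order=1).mean()
    return -s
for names in([8,9,10,11,0,3],[8,9,10,11,0,3,12,13,14],[0,3,11,8,12]):
    r=min((minimize(f,np.array([.5555,-.095,-.272])+np.random.randn(3)*[.004,.004,.02],(names,),method="Nelder-Mead",options=dict(xatol=1e-5,initial_simplex=None)) for _ in range(10)),key=lambda r:r.fun)
    print(names,r.x.round(4),r.fun)
o=get_obs(); print(R.from_quat(o["tool_rot"]).as_matrix().round(3))
E
```

```text
Traceback (most recent call last):
  File "h.py", line 4, in proj
    C=vision.calibration(c); P=np.atleast_2d(X)@np.array(C["R"]).T+np.array(C["t"])
ValueError: time passes only in moves, steps and waits
```

```bash
sed -i 's/^def proj/from functools import lru_cache\ncal=lru_cache(None)(vision.calibration)\ndef proj/; s/C=vision.calibration(c)/C=cal(c)/' h.py; python3 - <<'E'
from h import *
from scipy.optimize import minimize
from scipy.ndimage import map_coordinates
from scipy.spatial.transform import Rotation as R
from rig import get_obs
im=np.load("s0.npy").astype(float)
b=cv2.GaussianBlur(im,(0,0),1.0); g=sum(np.hypot(cv2.Sobel(b[:,:,i],-1,1,0),cv2.Sobel(b[:,:,i],-1,0,1)) for i in range(3)); g=np.minimum(g,250)
t=np.linspace(.05,.95,40)[:,None]
def f(p,names):
    W=wire(p)
    Q=[proj("scene",W[i][0]*(1-t)+W[i][1]*t) for i in names]
    return -sum(map_coordinates(g,[q[:,1],q[:,0]],order=1).mean() for q in Q)
rng=np.random.default_rng(0)
for names in([8,9,10,11,0,3],[8,9,10,11,0,3,12,13,14],[0,3,11,8,12]):
    r=min((minimize(f,np.array([.5555,-.095,-.272])+rng.normal(size=3)*[.004,.004,.02],(names,),method="Nelder-Mead") for _ in range(8)),key=lambda r:r.fun)
    print(names,r.x.round(4),r.fun)
o=get_obs(); print(o["time"],R.from_quat(o["tool_rot"]).as_matrix().round(3))
E
```

```text
[8, 9, 10, 11, 0, 3] [ 0.5527 -0.0982 -0.2929] -1458.1014486924912
[8, 9, 10, 11, 0, 3, 12, 13, 14] [ 0.5526 -0.0986 -0.2726] -2065.97129968467
[0, 3, 11, 8, 12] [ 0.5519 -0.1005 -0.2332] -1118.9743864230522
0.75 [[ 0.971  0.238  0.   ]
 [ 0.238 -0.971 -0.   ]
 [ 0.     0.    -1.   ]]
```

Case pose comes out at about (0.5535, -0.096), yaw -0.272, which puts the tab at (0.458, -0.0695). Moving above it now.

Emit:
{"method": "apply_moves", "body": {
  "series": [
    {"offset":[1,1.7,0],"rot":[0,0,-2]},
    {"offset":[3,5.2,0],"rot":[0,0,-5]},
    {"offset":[5.5,9.5,0],"rot":[0,0,-8]},
    {"offset":[8,13.9,0],"rot":[0,0,-11]},
    {"offset":[10.5,18.2,0],"rot":[0,0,-14]},
    {"offset":[13,22.5,0],"rot":[0,0,-17]},
    {"offset":[15.5,26.8,0],"rot":[0,0,-20]},
    {"offset":[18,31.2,0],"rot":[0,0,-23]},
    {"offset":[20.5,35.5,0],"rot":[0,0,-26]},
    {"offset":[23,39.8,0],"rot":[0,0,-29.4]},
    {"offset":[25.5,44.2,0],"rot":[0,0,-29.4]},
    {"offset":[28,48.5,0],"rot":[0,0,-29.4]},
    {"offset":[30,52,0],"rot":[0,0,-29.4]},
    {"offset":[31,53.7,0],"rot":[0,0,-29.4]},
    {"offset":[31,53.7,0],"rot":[0,0,-29.4]},
    {"offset":[31,53.7,0],"rot":[0,0,-29.4]}
  ],
  "hand": 1,
  "newtons": 20
}}

```text
time: 2.35
position: [0.4584, -0.07, 0.2446]
tool_rot: [0.991, -0.135, -0.0, 0.0]
ft_force: [-0.0, -0.6, 1.1]
grip_width: 0.0871
grip_force: 0.0
```

```bash
python3 - <<'E'
from h import *
from rig import nets,get_obs
im=vision.camera("scene"); np.save("s1.npy",im)
for c in("scene","top"):
    if c=="top": vision.camera("top")
    for q in("lid_tab","lid_hinge","light_case"): print(c,q,nets.spot_point(c,q)[:1])
draw("scene",im,(.5535,-.096,-.272),(265,170,373,295),3.7,"pics/s2.png")
o=get_obs(); print(o["time"],o["position"],o["q"].round(3))
E
```

```text
scene lid_tab []
scene lid_hinge [{'centre': [0.6267, -0.1167, 0.1359], 'conf': 0.74}]
scene light_case [{'centre': [0.5508, -0.0948, 0.0005], 'conf': 0.6}]
top lid_tab [{'centre': [0.455, -0.0663, 0.1479], 'conf': 0.73}]
top lid_hinge [{'centre': [0.6219, -0.1174, 0.1357], 'conf': 0.91}]
top light_case [{'centre': [0.5554, -0.0983, 0.0018], 'conf': 0.85}]
2.75 [ 0.45823463 -0.07077421  0.24457275] [-0.395  0.311  1.823 -0.     1.007  1.451]
```

View pics/s2.png

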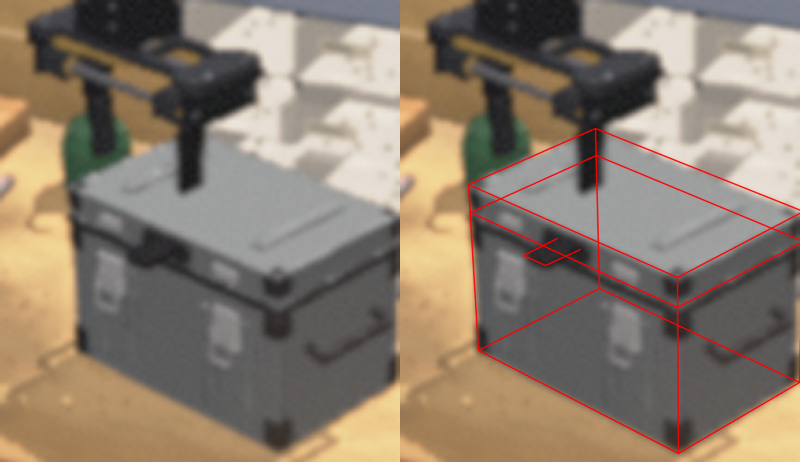

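The overlay agrees with the nets: the fingers straddle the tab, whose tip is at crop (150,250). Descending and gripping.

Emit:
{"method": "apply_moves", "body": {
  "series": [
    {"offset":[0,0.1,-2]},
    {"offset":[0,0.1,-5]},
    {"offset":[0,0.1,-7.5]},
    {"offset":[0,0.1,-9.0]},
    {"offset":[0,0.1,-9.4]},
    {"offset":[0,0.1,-9.4]}
  ]
}}

```text
schema error: expected keys offset, rot
```

Emit:
{"method": "apply_moves", "body": {
  "series": [
    {"offset":[0,0,0]},
    {"offset":[0,0,0]},
    {"offset":[0,0,0]},
    {"offset":[0,0,0]},
    {"offset":[0,0,0]},
    {"offset":[0,0,0]},
    {"offset":[0,0,0]},
    {"offset":[0,0,0]}
  ],
  "hand": 0,
  "newtons": 15
}}

```text
schema error: expected keys offset, rot
```

Emit:
{"method": "apply_moves", "body": {
  "series": [
    {"offset":[0,0.1,-2],"rot":[0,0,0]},
    {"offset":[0,0.1,-5],"rot":[0,0,0]},
    {"offset":[0,0.1,-7.5],"rot":[0,0,0]},
    {"offset":[0,0.1,-9.0],"rot":[0,0,0]},
    {"offset":[0,0.1,-9.4],"rot":[0,0,0]},
    {"offset":[0,0.1,-9.4],"rot":[0,0,0]}
  ]
}}

```text
time: 3.35
position: [0.4583, -0.0693, 0.1502]
tool_rot: [0.991, -0.136, -0.001, -0.0]
ft_force: [1.4, 1.0, -0.1]
grip_width: 0.0872
grip_force: 0.0
```

Emit:
{"method": "apply_moves", "body": {
  "series": [
    {"offset":[0,0,0],"rot":[0,0,0]},
    {"offset":[0,0,0],"rot":[0,0,0]},
    {"offset":[0,0,0],"rot":[0,0,0]},
    {"offset":[0,0,0],"rot":[0,0,0]},
    {"offset":[0,0,0],"rot":[0,0,0]},
    {"offset":[0,0,0],"rot":[0,0,0]},
    {"offset":[0,0,0],"rot":[0,0,0]}
  ],
  "hand": 0,
  "newtons": 15
}}

```text
time: 4.05
position: [0.4585, -0.069, 0.1506]
tool_rot: [0.991, -0.136, 0.0, 0.0]
ft_force: [-0.4, 0.3, -0.4]
grip_width: 0.0388
grip_force: 0.0
```

Emit:
{"method": "apply_moves", "body": {
  "series": [
    {"offset":[0,0,0],"rot":[0,0,0]},
    {"offset":[0,0,0],"rot":[0,0,0]},
    {"offset":[0,0,0],"rot":[0,0,0]},
    {"offset":[0,0,0],"rot":[0,0,0]},
    {"offset":[0,0,0],"rot":[0,0,0]}
  ]
}}

```text
time: 4.55
position: [0.4583, -0.0694, 0.1505]
tool_rot: [0.991, -0.136, -0.0, 0.0]
ft_force: [-1.5, -3.1, -0.4]
grip_width: 0.026
grip_force: 15.0
```

Tab gripped, 26 mm wide. Next is the lid arc.

```bash
python3 - <<'E'
import numpy as np
a=-.273;u=np.array([np.cos(a),np.sin(a)])
for t in np.arange(.1,1.81,.1):
    d=17.4*(1-np.cos(t))+1.3*np.sin(t); z=17.4*np.sin(t)-1.3*(1-np.cos(t))
    print(round(t,2),(d*u).round(2),round(z,2))
E
```

```text
0.1 [ 0.21 -0.06] 1.73
0.2 [ 0.58 -0.16] 3.43
0.3 [ 1.12 -0.31] 5.08
0.4 [ 1.81 -0.51] 6.67
0.5 [ 2.65 -0.74] 8.18
0.6 [ 3.63 -1.02] 9.6
0.7 [ 4.75 -1.33] 10.9
0.8 [ 5.98 -1.67] 12.09
0.9 [ 7.32 -2.05] 13.14
1.0 [ 8.76 -2.45] 14.04
1.1 [10.27 -2.88] 14.8
1.2 [11.85 -3.32] 15.39
1.3 [13.48 -3.77] 15.81
1.4 [15.14 -4.24] 16.07
1.5 [16.82 -4.71] 16.15
1.6 [18.5  -5.18] 16.05
1.7 [20.16 -5.64] 15.79
1.8 [21.78 -6.1 ] 15.35
```

Emit:
{"method": "apply_moves", "body": {
  "series": [
    {"offset":[0.08,-0.02,0.8],"rot":[0,0,0]},
    {"offset":[0.21,-0.06,1.73],"rot":[0,0,0]},
    {"offset":[0.58,-0.16,3.43],"rot":[0,0,0]},
    {"offset":[1.12,-0.31,5.08],"rot":[0,0,0]},
    {"offset":[1.81,-0.51,6.67],"rot":[0,0,0]},
    {"offset":[2.65,-0.74,8.18],"rot":[0,0,0]},
    {"offset":[3.63,-1.02,9.6],"rot":[0,0,0]},
    {"offset":[4.75,-1.33,10.9],"rot":[0,0,0]},
    {"offset":[5.98,-1.67,12.09],"rot":[0,0,0]},
    {"offset":[7.32,-2.05,13.14],"rot":[0,0,0]},
    {"offset":[7.32,-2.05,13.14],"rot":[0,0,0]}
  ]
}}

```text
time: 5.65
position: [0.5335, -0.0896, 0.2839]
tool_rot: [0.991, -0.136, 0.002, -0.0]
ft_force: [-0.6, -0.6, 0.4]
grip_width: 0.0255
grip_force: 15.0
```

```bash
python3 - <<'E'
from h import *
from rig import get_obs
im=vision.camera("scene"); im2=vision.camera("top")
a=cv2.resize(im[120:320,230:430],None,fx=2,fy=2); b=cv2.resize(im2[100:300,200:400],None,fx=2,fy=2)
cv2.imwrite("pics/s3.png",np.hstack([a,b])[:,:,::-1])
o=get_obs(); print(o["ft_force"],o["moment"])
E
```

```text
[-1.37487301 -0.94682781  0.50827024] [-0.026231   -0.04492771  0.07191922]
```

View pics/s3.png

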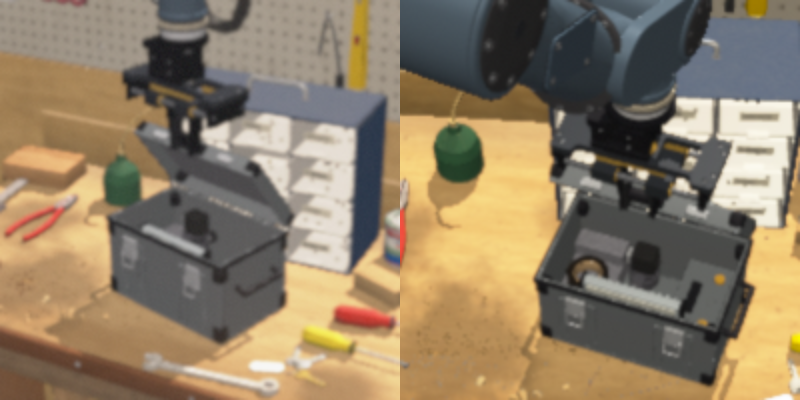

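The lid is about half open and following cleanly, with the mast grip, LED bar and tape visible inside. Before going on I'll check the clearance to the drawer cabinet behind the case.

```bash
python3 - <<'E'
from h import *
from scipy.optimize import least_squares
def unp(c,px,z):
    return least_squares(lambda v:proj(c,[v[0],v[1],z])[0]-px,[.7,-.1]).x.round(3)
print("bottom R corner scene",unp("scene",(230+350/2,120+268/2),0))
R=unp("scene",(230+350/2,120+268/2),0)
h=least_squares(lambda v:proj("scene",[R[0],R[1],v[0]])[0]-[230+358/2,120+112/2],[.25]).x; print("h",h)
# top0: cabinet front top edge left (278,150)? bottom left (277,200)
for z in(.2,.25,.3): print(z,unp("top",(277,147),z),unp("top",(400,128),z))
E
```

```text
bottom R corner scene [ 0.75  -0.277]
h [0.27743468]
0.2 [0.766 0.045] [ 0.866 -0.286]
0.25 [0.718 0.036] [ 0.813 -0.28 ]
0.3 [0.669 0.028] [ 0.76  -0.274]
```

The cabinet top is at about 0.28 m and the gripper body stays above 0.35 m, so there is room. Continuing the arc.

Emit:
{"method": "apply_moves", "body": {
  "series": [
    {"offset":[0.7,-0.2,0.47],"rot":[0,0,0]},
    {"offset":[1.44,-0.4,0.9],"rot":[0,0,0]},
    {"offset":[2.95,-0.83,1.66],"rot":[0,0,0]},
    {"offset":[4.53,-1.27,2.25],"rot":[0,0,0]},
    {"offset":[6.16,-1.72,2.67],"rot":[0,0,0]},
    {"offset":[7.82,-2.19,2.93],"rot":[0,0,0]},
    {"offset":[9.5,-2.66,3.01],"rot":[0,0,0]},
    {"offset":[11.18,-3.13,2.91],"rot":[0,0,0]},
    {"offset":[12.84,-3.59,2.65],"rot":[0,0,0]},
    {"offset":[13.7,-3.83,2.45],"rot":[0,0,0]},
    {"offset":[14.2,-3.97,2.3],"rot":[0,0,0]},
    {"offset":[14.2,-3.97,2.3],"rot":[0,0,0]}
  ]
}}

```text
time: 6.95
position: [0.6692, -0.1262, 0.3039]
tool_rot: [0.991, -0.136, -0.007, -0.002]
ft_force: [-10.2, 6.0, 0.6]
grip_width: 0.0255
grip_force: 15.0
```

The lid is on its stop: 10 N of resistance, about 5 mm short of the commanded pose. Releasing and backing off.

Emit:
{"method": "apply_moves", "body": {
  "series": [
    {"offset":[-0.3,0.1,0],"rot":[0,0,0]},
    {"offset":[-0.3,0.1,0],"rot":[0,0,0]},
    {"offset":[-0.3,0.1,0],"rot":[0,0,0]},
    {"offset":[-0.3,0.1,0],"rot":[0,0,0]},
    {"offset":[-0.3,0.1,0],"rot":[0,0,0]},
    {"offset":[-0.3,0.1,1],"rot":[0,0,0]},
    {"offset":[-0.3,0.1,3],"rot":[0,0,0]},
    {"offset":[-0.3,0.1,5.5],"rot":[0,0,0]},
    {"offset":[-2,0.5,7],"rot":[0,0,0]},
    {"offset":[-5,1.3,7],"rot":[0,0,0]},
    {"offset":[-8,2.1,7],"rot":[0,0,0]},
    {"offset":[-11,3,7],"rot":[0,0,0]},
    {"offset":[-12,3.3,7],"rot":[0,0,0]},
    {"offset":[-12,3.3,7],"rot":[0,0,0]}
  ],
  "hand": 0.65
}}

```text
time: 8.35
position: [0.5532, -0.0961, 0.3762]
tool_rot: [0.991, -0.136, 0.001, 0.0]
ft_force: [0.1, -1.0, 0.4]
grip_width: 0.0566
grip_force: 0.0
```

```bash
python3 - <<'E'
from h import *
from rig import nets,get_obs
im=vision.camera("scene")
n=lambda c,q:(c,q,nets.spot_point(c,q)[:1])
for q in("mast_grip","lamp_head","lid_tab","lid_hinge","light_case"): print(*n("scene",q))
im2=vision.camera("top")
for q in("mast_grip","lamp_head","lid_tab","lid_hinge","light_case"): print(*n("top",q))
p=(.5535,-.096,-.272)
print("model grip",world(p,(0,.004,.133)),world(p,(0,.001,.133)))
def boxl(p,a,b):
    import itertools
    P=[np.array(v) for v in itertools.product(*zip(a,b))]
    return [world(p,[v,w]) for i,v in enumerate(P) for w in P[i+1:] if (v!=w).sum()==1]
L=boxl(p,(-.014,-.016,.113),(.014,.016,.153))+boxl(p,(-.055,-.065,.088),(-.041,.065,.128))
draw("scene",im,p,(275,185,383,295),3.7,"pics/a.png",L); draw("top",im2,p,(260,180,368,295),3.7,"pics/b.png",L)
a,b=cv2.imread("pics/a.png"),cv2.imread("pics/b.png"); 
cv2.imwrite("pics/s4.png",np.hstack([a[:400,399:],b[:400,399:]]))
o=get_obs(); print(o["time"],o["position"],o["grip_width"],o["ft_force"])
E
```

```text
scene mast_grip [{'centre': [0.5542, -0.0936, 0.1328], 'conf': 0.72}]
scene lamp_head [{'centre': [0.6379, 0.3912, -0.002], 'conf': 0.72}]
scene lid_tab [{'centre': [0.3685, -0.2159, -0.0003], 'conf': 0.69}]
scene lid_hinge [{'centre': [0.6245, -0.1169, 0.1343], 'conf': 0.59}]
scene light_case [{'centre': [0.5504, -0.0942, 0.0001], 'conf': 0.62}]
top mast_grip [{'centre': [0.5507, -0.0947, 0.1346], 'conf': 0.82}]
top lamp_head [{'centre': [0.5511, -0.0931, 0.1145], 'conf': 0.9}]
top lid_tab [{'centre': [0.6756, -0.1248, 0.2992], 'conf': 0.77}]
top lid_hinge [{'centre': [0.624, -0.1162, 0.1345], 'conf': 0.94}]
top light_case [{'centre': [0.5568, -0.0979, -0.0015], 'conf': 0.95}]
model grip [[ 0.55457463 -0.09214706  0.133     ]] [[ 0.55376866 -0.09503676  0.133     ]]
8.95 [ 0.55384348 -0.09634331  0.37475295] 0.05665404347266417 [-0.62170439 -0.21533531  0.60933149]
```

View pics/s4.png

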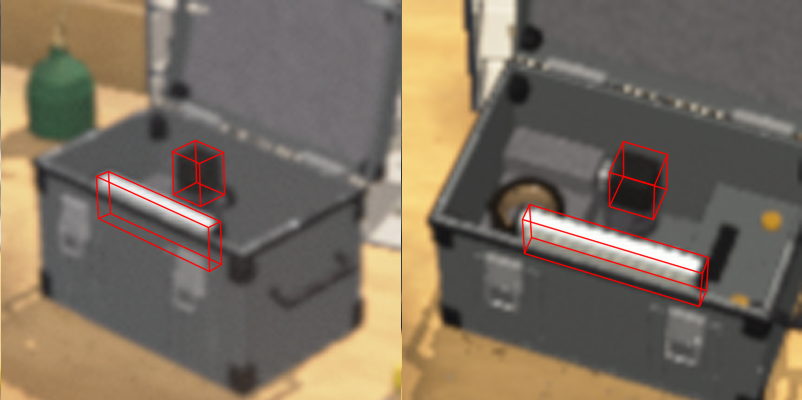

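The wireframes sit right on the grip block and LED bar in both views, and the lid leans back on its stop. Descending straight onto the grip.

Emit:
{"method": "apply_moves", "body": {
  "series": [
    {"offset":[0,0.1,-2],"rot":[0,0,0]},
    {"offset":[0,0.1,-6],"rot":[0,0,0]},
    {"offset":[0,0.1,-10],"rot":[0,0,0]},
    {"offset":[0,0.1,-14],"rot":[0,0,0]},
    {"offset":[0,0.1,-17],"rot":[0,0,0]},
    {"offset":[0,0.1,-19.5],"rot":[0,0,0]},
    {"offset":[0,0.1,-21.5],"rot":[0,0,0]},
    {"offset":[0,0.1,-23],"rot":[0,0,0]},
    {"offset":[0,0.1,-23.8],"rot":[0,0,0]},
    {"offset":[0,0.1,-23.8],"rot":[0,0,0]}
  ]
}}

```text
time: 9.95
position: [0.5532, -0.0951, 0.136]
tool_rot: [0.991, -0.136, -0.001, -0.0]
ft_force: [-0.5, 0.2, -0.4]
grip_width: 0.0564
grip_force: 0.0
```

Emit:
{"method": "apply_moves", "body": {
  "series": [
    {"offset":[0,0,0],"rot":[0,0,0]},
    {"offset":[0,0,0],"rot":[0,0,0]},
    {"offset":[0,0,0],"rot":[0,0,0]},
    {"offset":[0,0,0],"rot":[0,0,0]},
    {"offset":[0,0,0],"rot":[0,0,0]},
    {"offset":[0,0,0],"rot":[0,0,0]}
  ],
  "hand": 0,
  "newtons": 30
}}

```text
time: 10.55
position: [0.5544, -0.0955, 0.1378]
tool_rot: [0.991, -0.136, 0.001, 0.0]
ft_force: [1.1, 2.9, 4.5]
grip_width: 0.0336
grip_force: 30.0
```

Button squeezed in, at 33.6 mm wide. Drawing the lamp up.

Emit:
{"method": "apply_moves", "body": {
  "series": [
    {"offset":[0,0,0.3],"rot":[0,0,0]},
    {"offset":[0,0,1],"rot":[0,0,0]},
    {"offset":[0,0,2],"rot":[0,0,0]},
    {"offset":[0,0,3],"rot":[0,0,0]},
    {"offset":[0,0,4],"rot":[0,0,0]},
    {"offset":[0,0,5],"rot":[0,0,0]},
    {"offset":[0,0,6],"rot":[0,0,0]},
    {"offset":[0,0,7],"rot":[0,0,0]},
    {"offset":[0,0,7],"rot":[0,0,0]}
  ],
  "newtons": 40
}}

```text
time: 11.45
position: [0.5543, -0.0955, 0.2087]
tool_rot: [0.991, -0.136, 0.001, 0.0]
ft_force: [4.4, -0.8, -2.3]
grip_width: 0.0334
grip_force: 40.0
```

Emit:
{"method": "apply_moves", "body": {
  "series": [
    {"offset":[0,0,0.4],"rot":[0,0,0]},
    {"offset":[0,0,0.8],"rot":[0,0,0]},
    {"offset":[0,0,1.2],"rot":[0,0,0]},
    {"offset":[0,0,1.8],"rot":[0,0,0]},
    {"offset":[0,0,2.6],"rot":[0,0,0]},
    {"offset":[0,0,3.4],"rot":[0,0,0]},
    {"offset":[0,0,4.2],"rot":[0,0,0]},
    {"offset":[0,0,5.0],"rot":[0,0,0]},
    {"offset":[0,0,5.8],"rot":[0,0,0]},
    {"offset":[0,0,6.6],"rot":[0,0,0]},
    {"offset":[0,0,7.2],"rot":[0,0,0]},
    {"offset":[0,0,7.6],"rot":[0,0,0]},
    {"offset":[0,0,7.6],"rot":[0,0,0]},
    {"offset":[0,0,7.6],"rot":[0,0,0]}
  ]
}}

```text
time: 12.85
position: [0.5542, -0.0955, 0.283]
tool_rot: [0.991, -0.136, 0.001, 0.0]
ft_force: [6.1, 0.4, -2.2]
grip_width: 0.0336
grip_force: 40.0
```

```bash
python3 - <<'E'
from h import *
from rig import nets,get_obs
im=vision.camera("scene")
print(nets.spot_point("scene","mast_grip")[:1],nets.spot_point("scene","lamp_head")[:1])
im2=vision.camera("top")
print(nets.spot_point("top","mast_grip")[:1],nets.spot_point("top","lamp_head")[:1],nets.spot_point("top","lid_tab")[:1])
a=cv2.resize(im[120:320,250:400],None,fx=2.6,fy=2.6); b=cv2.resize(im2[100:300,230:380],None,fx=2.6,fy=2.6)
cv2.imwrite("pics/s5.png",np.hstack([a,b])[:,:,::-1])
for _ in range(1): print(get_obs()["ft_force"],get_obs()["position"])
E
```

```text
[{'centre': [0.5552, -0.0926, 0.2748], 'conf': 0.7}] [{'centre': [0.5529, -0.096, 0.2526], 'conf': 0.91}]
[{'centre': [0.548, -0.0921, 0.2819], 'conf': 0.63}] [{'centre': [0.5493, -0.0938, 0.2554], 'conf': 0.93}] [{'centre': [0.6746, -0.1245, 0.3014], 'conf': 0.76}]
[ 4.48007388 -0.34016528 -2.42770509] [ 0.55420703 -0.09550414  0.28299092]
```

View pics/s5.png

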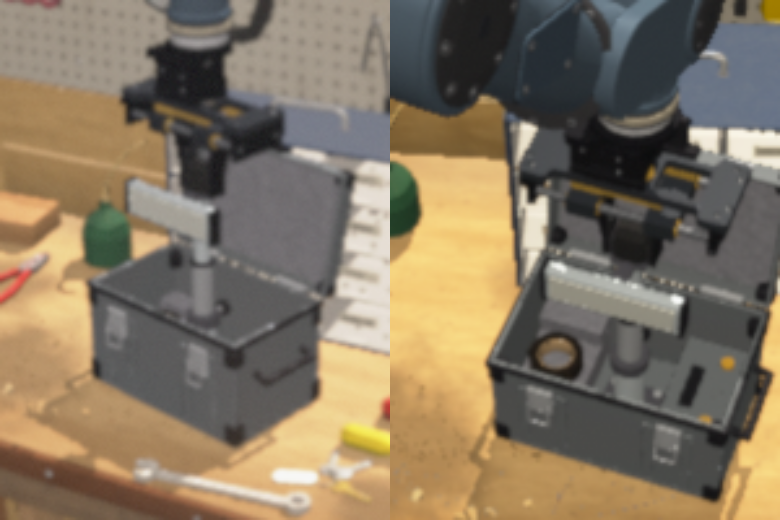

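The lamp is up about 145 mm with the lid still open, and the rest of the bench looks untouched. Easing up to the end stop.

Emit:
{"method": "apply_moves", "body": {
  "series": [
    {"offset":[0,0,0.2],"rot":[0,0,0]},
    {"offset":[0,0,0.4],"rot":[0,0,0]},
    {"offset":[0,0,0.6],"rot":[0,0,0]},
    {"offset":[0,0,0.75],"rot":[0,0,0]},
    {"offset":[0,0,0.75],"rot":[0,0,0]}
  ]
}}

```text
time: 13.7
position: [0.5542, -0.0955, 0.2898]
tool_rot: [0.991, -0.136, 0.001, -0.0]
ft_force: [6.6, -0.9, -5.9]
grip_width: 0.0331
grip_force: 40.0
```

Emit:
{"method": "apply_moves", "body": {
  "series": [
    {"offset":[0,0,0.1],"rot":[0,0,0]},
    {"offset":[0,0,0.2],"rot":[0,0,0]},
    {"offset":[0,0,0.2],"rot":[0,0,0]}
  ]
}}

```text
time: 14.0
position: [0.5541, -0.0955, 0.2916]
tool_rot: [0.991, -0.136, 0.001, -0.0]
ft_force: [6.4, -0.2, -5.2]
grip_width: 0.0332
grip_force: 40.0
```

Emit:
{"method": "apply_moves", "body": {
  "series": [
    {"offset":[0,0,0.1],"rot":[0,0,0]},
    {"offset":[0,0,0.2],"rot":[0,0,0]},
    {"offset":[0,0,0.2],"rot":[0,0,0]}
  ]
}}

```text
time: 14.3
position: [0.5541, -0.0954, 0.293]
tool_rot: [0.991, -0.136, 0.0, -0.0]
ft_force: [7.2, -1.1, -9.0]
grip_width: 0.0333
grip_force: 40.0
```

Emit:
{"method": "apply_moves", "body": {
  "series": [
    {"offset":[0,0,0.1],"rot":[0,0,0]},
    {"offset":[0,0,0.2],"rot":[0,0,0]},
    {"offset":[0,0,0.2],"rot":[0,0,0]}
  ]
}}

```text
time: 14.6
position: [0.554, -0.0954, 0.2931]
tool_rot: [0.991, -0.136, -0.0, -0.0]
ft_force: [9.8, -1.8, -18.1]
grip_width: 0.033
grip_force: 40.0
```

End stop reached: position held at 0.293 m while the force rose to 18 N. I'll back off slightly and check that it holds.

Emit:
{"method": "apply_moves", "body": {
  "series": [
    {"offset":[0.05,0,-0.04],"rot":[0,0,0]},
    {"offset":[0.05,0,-0.04],"rot":[0,0,0]},
    {"offset":[0.05,0,-0.04],"rot":[0,0,0]},
    {"offset":[0.05,0,-0.04],"rot":[0,0,0]},
    {"offset":[0.05,0,-0.04],"rot":[0,0,0]}
  ]
}}

```text
time: 15.1
position: [0.5541, -0.0954, 0.2931]
tool_rot: [0.991, -0.136, -0.001, -0.0]
ft_force: [6.9, -1.4, -15.8]
grip_width: 0.0336
grip_force: 40.0
```

```bash
python3 - <<'E'
from h import *
from rig import nets,get_obs
for c in("scene","top"):
    vision.camera(c); print([nets.spot_point(c,q)[:1] for q in("mast_grip","lamp_head","lid_tab")])
o=get_obs(); print(o["ft_force"],o["position"],o["grip_width"])
E
```

```text
[[{'centre': [0.5521, -0.0914, 0.2839], 'conf': 0.97}], [{'centre': [0.5498, -0.0941, 0.2618], 'conf': 0.88}], [{'centre': [0.6785, -0.1296, 0.3011], 'conf': 0.89}]]
[[{'centre': [0.5506, -0.0932, 0.2895], 'conf': 0.69}], [{'centre': [0.5499, -0.091, 0.2661], 'conf': 0.78}], [{'centre': [0.6755, -0.1256, 0.3027], 'conf': 0.62}]]
[  7.44140137  -1.50606983 -15.07342257] [ 0.55414172 -0.09541837  0.2930752 ] 0.03332713494658626
```

```bash
python3 -c "from rig import hand_in; print(hand_in())"
```

```text
the job is handed in; nothing more can be done
None
```

The lid is open on its stop and the lamp is at its second stop, held by the grip with the button squeezed in and about 15 N of upward pull; the job was handed in after about 15.5 s of robot time.

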